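Refit the spring spindle of the kitchen-roll holder

ROBOT

A 6-joint arm with a two-finger parallel gripper is mounted at the origin on a cart in front of the work surface, level with it; the furniture and walls round the work are solid. World frame = base frame: x ahead of the robot, y to its left, z up, the work surface at z = 0. Lengths are in m, angles in rad, forces in N, time in s.
With the tool pointing down it reaches from about 0.25 to 0.8 m from the base axis. Payload 8.5 kg.
Tool frame: the origin (TCP) lies at the very end of the fingers, on their centre line; the grasp point (between the pads) lies 19 mm behind it; x points along the fingers, y is the direction in which the jaws open and shut, and the axes are right-handed (so a half turn about x gives the same grasp; the last joint's range is limited). The gripper opens to 85 mm and grips with 20 to 120 N. Pads are 22 mm wide; open, the fingers measure 114 mm over their backs; the gripper's body (76 mm by 85 mm) begins 54 mm behind the grasp point. The pads swing forward as they close: fully open they stand 13 mm farther back than shut.
Start: joints at [1.227, 0.238, -0.013, 1.319, 0, 1.571], TCP at [0.177, 0.494, 0.231] pointing down, gripper open.
Joint ranges: [-2.66, 2.66], [-1.03, 1.9], [-1.14, 1.46], [-1.82, 2.27], [-1.45, 1.34], [-3.14, 3.14]. Speed limits (rad/s): [2.22, 2.22, 2.79, 3.14, 3.14, 3.14].

INTERFACE

Orientations are given as a rotation vector (axis times angle).
In Python, from bench import get_state, snapshot, job, silhouettes gives the robot as it stands.
- The arm moves only by the shell command python3 -m inch 'ROWS' [FORCE]. ROWS is JSON, one flat list of numbers, 5 for each row, row after row: the closure in counts, from 0 (fully open) to 255 (shut), then the shift along the tool's x, y, z in cm, then the turn about the tool's x in degrees. A call has exactly 10 rows; each row shifts and turns the commanded pose from where the row before left it, along the tool's axes as they then stand; what a row does not reach is not made up. A row lasts 1/8 s, in which the tool goes at most 62.5 mm and 10.7 degrees, less where a joint would pass 70% of its speed; a pose out of reach is approached as far as the arm can. A call is refused whole if a number of a shift passes 6.25 or a number of a turn 10.7, either way. A call with a gripper value outside its range is refused whole. The fingers move at their own pace and stop on an object; FORCE is the grip in N (left out, the last holds). Time passes only in rows, so rows that do not move let the fingers close, or fill a call up. It gives the time, the measured TCP pose, the force and the opening at its end, in the units of the state.
- get_state(): the state, without advancing time (a new reading comes with each control period).
- snapshot(name): name is "side" or "top"; returns a dict with "image" (420x560x3 uint8, red, green, blue), "depth" (420x560 float32, m along the optical axis (not along the pixel's ray), 0 where there is no reading), "fx", "fy", "cx", "cy" (pixels), "distortion" ([k1, k2, p1, p2, k3] as OpenCV has them; the pictures are not rectified), "extrinsics" (4x4, takes a point from camera to world coordinates). Camera axes: x right, y down, z forward; pixel columns grow to the right and rows downward; lengths in m; the calibration is good to about 2 mm. A picture is of the moment at which its call begins.
- job.finish_job(): hands the job in, once; it reports no verdict.
Trained networks look in the newest picture that a camera, given by its name, has taken for a name from the list of things; names that differ only in an ending like _2 or _b are one class to them, and where a whole thing is asked for, a point or a joint stands for the part that bears it (a point fixed in the world has none). Each returns a list of dicts, best first, with "p" (0 to 1); they miss things now and then, are a little off and sometimes report something else, mostly with a low value. They report only what shows in the picture. A call takes as long as a camera call.
- silhouettes(name, camera): "pixels" (420x560 bool, what is visible of it) and "bbox" ([left, top, right, bottom] in pixels, round what is visible of it).
The state is a dict: "time": time; "joint_pos": joint angles; "qd": joint speeds; "effort": joint torques, N m; "tool_pos": TCP position; "orientation": TCP orientation; "ft_force": force on the tool from outside, world axes, zero at the start; "torque": the same for the moment, N m; "gripper_width": finger opening in m.
Only numpy, scipy, OpenCV 4.12 (cv2) and the standard library are available. Lean on these libraries where they do the work, as an engineer would, in place of code of your own. Each camera call takes 0.05 s, during which the arm holds its last target.

TASK

The empty kitchen-roll holder has been cleaned: put its spring-loaded spindle back. Squeeze the spindle shorter, bring it under the sloping splash guard, level between the two end cups, and let it spring out so that both end pins sit fully home in the cups, either way round, then let go. Do not disturb the jars, the shaker or the timer.

Things in the scene. Friction and masses are not known exactly. Their poses are not given: they have to be found in the camera images.
- holder: Kitchen-roll holder, fixed. Origin: underside, straight below the cup axis; x to its back, y to its left along the cup axis, z up. Dark base 214 mm along y, x -70 to +110 mm, top at z 12 mm. Two steel posts (26 mm in x, 16 mm in y) carry white blocks 34 x 16 x 34 mm (x, y, z) centred at z 85 mm; their inner faces, each with a round cup, are 150 mm apart (y -75 and +75 mm).
- guard_edge (a point): Middle of the top edge (holder x -9, z 246 mm) of the holder's clear splash guard, 208 mm wide, steel rims: upright at x 100 mm to z 90 mm, then leaning forward 35 degrees up to this edge. It overhangs the cups, so a vertical tool strikes it; a tool leaning 35 degrees, upper end to the holder's front (-x), runs parallel to it, 85 mm from the cup axis.
- cup_left (a point): Centre of the bottom of the cup at the holder's +y end: a round blind hole 16 mm wide, 8 mm deep, facing the other cup; this point is 83 mm from the middle, z 85 mm. Axes as the holder's.
- cup_right (a point): The same for the cup at the holder's -y end.
- spindle_centre (a point): Middle (when relaxed) of the loose spindle, on its axis, fixed to the outer half; y along the axis. About 130 g, 168 mm over all. Two grey eight-sided discs (76 mm over the flats, 5 mm thick) are 68 mm apart over their outer faces, a sleeve and rod between them. It lies on flats of the discs, axis level, 38 mm above the worktop. An 8 mm pin sticks 50 mm out of each disc.
- tip_a (a point): Round end of the pin of the outer half (the spindle's +y end), on the axis. At the disc the pin has a hub 16 mm wide, 3 mm thick; finger ends can press the disc's outer face between hub and rim (8 to 38 mm from the axis).
- tip_b (a point): End of the pin of the sliding half (the spindle's -y end), on the axis. The middle of the spindle is always half-way between tip_a and tip_b.
- spindle_inner (a joint): How far the spindle is squeezed, m, by pushing the discs' outer faces together: 0 relaxed (4 N to start), 0.026 at the solid stop (10.5 N), then 142 mm over all and 42 mm over the discs. Springs back when released. In place between the cups about 0.002 (166 mm over all, 66 mm over the discs).
- cookie_jar: Bystander: clear jar with red lid, 81 mm wide, 163 mm high. Origin at the centre of its underside.
- salt_shaker: Bystander: grey and clear shaker, 44 mm wide, 90 mm high. Origin at the centre of its underside.
- spice_jar: Bystander: jar with green cap, 46 mm wide, 106 mm high. Origin at the centre of its underside.
- timer: Bystander: white wind-up kitchen timer, 66 mm wide, 61 mm high. Origin at the centre of its underside.

How it is judged:
By the outcome, as a careful person would: the job done as asked, in the order asked, and still so for the second after the job is handed in, with the robot touching nothing.
It also fails if it takes over 43 s, if anything falls off the work surface, if the arm or the gripper's body presses on something with over 40 N, if the wrist force passes 120 N, or if a joint passes its speed limit or range.

## Working session

There is one attempt and no reset: what is moved stays moved. The work goes in short steps, Python scripts to look and compute and a shell command to move; the robot and the scene stay as the last step left them, time stands still between calls to the robot, and variables do not carry over. Pictures are saved under pics/ and viewed, and the job is handed in when it is done.

```bash
ls; mkdir -p pics; python3 - <<'E'
from bench import get_state, snapshot, silhouettes
import cv2,numpy as np,pickle
s=get_state(); print(s)
for n in ("side","top"):
    d=snapshot(n); cv2.imwrite(f"pics/{n}0.png",d["image"][:,:,::-1]); pickle.dump(d,open(f"pics/{n}0.pkl","wb"))
    print(n,d["fx"],d["cx"],d["cy"],d["distortion"],np.round(d["extrinsics"],3).tolist())
    for o in ["holder","spindle_centre","cookie_jar","salt_shaker","spice_jar","timer"]:
        r=silhouettes(o,n)
        for q in r[:2]:
            print(o,round(q["p"],2),q["bbox"],q["pixels"].sum())
E
```

```text
pics
{'time': 0.0, 'joint_pos': array([ 1.22700796e+00,  2.38783689e-01, -1.42527871e-02,  1.31916466e+00,
       -5.81262704e-06,  1.57077879e+00]), 'qd': array([ 0.00028848, -0.00035534,  0.00216022, -0.00098689,  0.00139471,
       -0.00010524]), 'effort': array([-1.02661736e-03, -5.38780439e+01,  3.46435189e+01,  1.86294678e-02,
       -8.22867082e-05, -9.72369833e-06]), 'tool_pos': array([0.17682158, 0.49390282, 0.23067665]), 'orientation': array([ 0.26867288,  1.5541459 , -0.27085745]), 'ft_force': array([-0.34120095, -1.19245891,  0.02320057]), 'torque': array([ 0.04199064, -0.00944278,  0.04489366]), 'gripper_width': 0.08531546139843296}
side 519.0659811769222 276.1543260187978 212.35473168265776 [-0.05185709  0.          0.          0.          0.        ] [[-0.923, -0.226, 0.312, 0.045], [-0.385, 0.508, -0.771, 1.317], [0.016, -0.831, -0.556, 1.098], [0.0, 0.0, 0.0, 1.0]]
holder 0.57 [274.3, 157.5, 331.6, 244.9] 2737
spindle_centre 0.76 [270.7, 263.8, 298.5, 295.1] 723
cookie_jar 0.69 [216.2, 193.9, 241.7, 248.4] 1138
salt_shaker 0.76 [250.4, 311.3, 264.5, 340.1] 381
salt_shaker 0.61 [216.7, 194.8, 241.1, 247.2] 1136
spice_jar 0.62 [214.3, 308.7, 234.6, 342.8] 589
timer 0.68 [267.7, 260.2, 301.3, 294.7] 690
top 416.32253686458284 280.3662844895395 208.09181596598629 [-0.02538616  0.          0.          0.          0.        ] [[0.012, -0.998, 0.057, 0.513], [-1.0, -0.012, -0.006, 0.016], [0.006, -0.057, -0.998, 1.447], [0.0, 0.0, 0.0, 1.0]]
holder 0.74 [291.7, 202.3, 370.6, 257.2] 3497
spindle_centre 0.84 [219.4, 236.0, 257.3, 257.0] 250
spindle_centre 0.74 [230.1, 243.3, 238.0, 250.9] 57
cookie_jar 0.73 [290.7, 201.0, 371.0, 257.4] 3407
salt_shaker 0.68 [159.0, 239.9, 173.2, 252.8] 122
spice_jar 0.54 [157.2, 242.2, 173.1, 252.1] 145
spice_jar 0.48 [138.7, 212.5, 160.9, 229.7] 268
timer 0.58 [232.5, 235.7, 256.4, 256.6] 159
```

```bash
python3 - <<'E'
import cv2
a=cv2.imread("pics/side0.png");b=cv2.imread("pics/top0.png")
cv2.imwrite("pics/side0c.png",cv2.resize(a[140:360,180:360],None,fx=3.3,fy=2.7*1,interpolation=2) if 0 else cv2.resize(a[150:350,180:400],None,fx=3,fy=3,interpolation=2))
cv2.imwrite("pics/top0c.png",cv2.resize(b[160:310,130:390],None,fx=3,fy=3,interpolation=2))
E
```

```text
(no output)
```

View pics/side0.png

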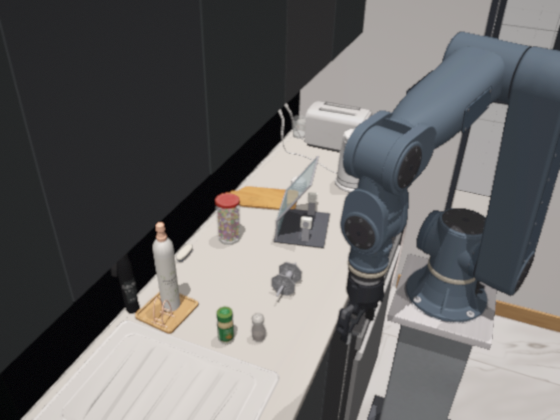

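View pics/top0.png

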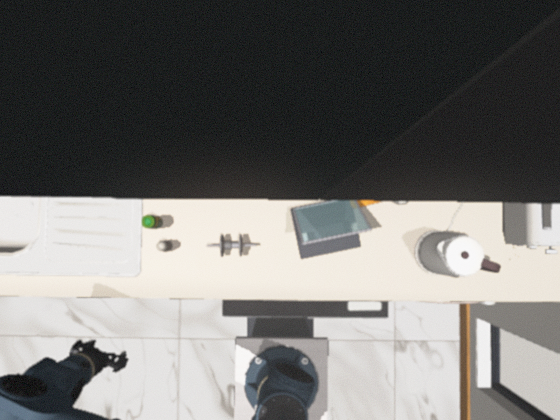

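View pics/side0c.png

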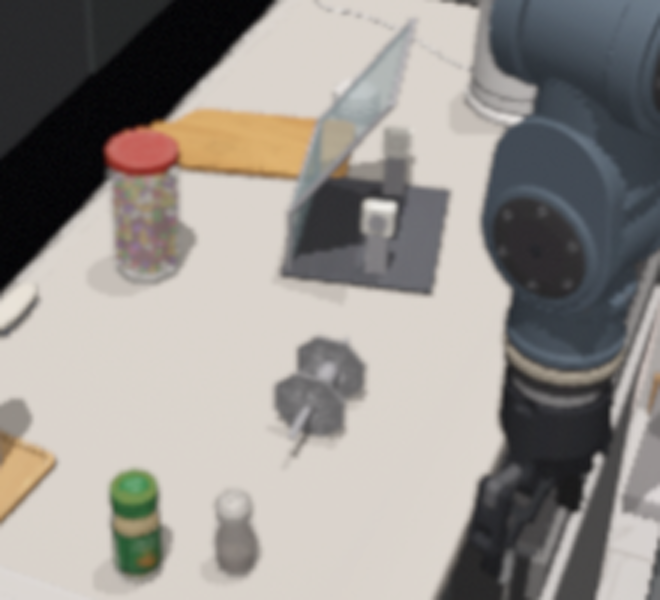

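View pics/top0c.png

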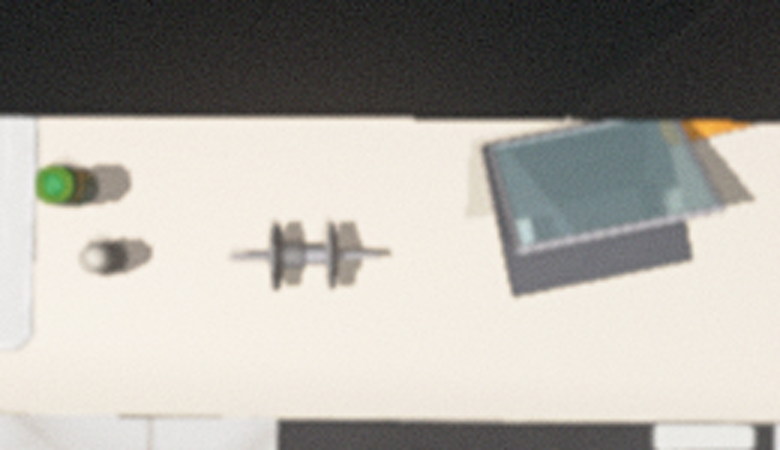

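```bash
cat > h.py <<'E'
import numpy as np,cv2,pickle
from scipy.spatial.transform import Rotation as R
def world(d,uv=None,mask=None):
    K=np.array([[d["fx"],0,d["cx"]],[0,d["fy"],d["cy"]],[0,0,1]]);
    if mask is not None:
        v,u=np.nonzero(mask&(d["depth"]>0)); uv=np.stack([u,v],1)
    uv=np.asarray(uv,float)
    z=d["depth"][uv[:,1].astype(int),uv[:,0].astype(int)]
    n=cv2.undistortPoints(uv.reshape(-1,1,2),K,np.array(d["distortion"])).reshape(-1,2)
    P=np.c_[n*z[:,None],z]; E=np.array(d["extrinsics"])
    return P@E[:3,:3].T+E[:3,3], uv
def proj(d,P):
    K=np.array([[d["fx"],0,d["cx"]],[0,d["fy"],d["cy"]],[0,0,1]]);E=np.linalg.inv(np.array(d["extrinsics"]))
    return cv2.projectPoints(np.asarray(P,float).reshape(-1,1,3),cv2.Rodrigues(E[:3,:3])[0],E[:3,3],K,np.array(d["distortion"]))[0].reshape(-1,2)
E
python3 - <<'E'
from h import *
from bench import get_state
s=get_state(); print(np.round(R.from_rotvec(s["orientation"]).as_matrix(),3))
for n in ("side","top"):
    d=pickle.load(open(f"pics/{n}0.pkl","rb"))
    P,uv=world(d,mask=np.ones((420,560),bool))
    A=np.full((420,560,3),np.nan); A[uv[:,1].astype(int),uv[:,0].astype(int)]=P
    if n=="top":
        for v in (100,180,194,198,204): print(v,[np.round(A[v,u],3).tolist() for u in (240,300,330,400)])
        m=(A[...,2]>0.02)&(A[...,2]<0.2)&(A[...,0]>.2)&(A[...,0]<.8)&(abs(A[...,1])<.7)
    else:
        print("timer",A[180,295],A[178,293],A[185,180] , A[254,185])
        for v in (150,200,254,300): print(v,[np.round(A[v,u],3).tolist() for u in (20,100,185,230,300)])
    # spindle
    sp=(A[...,2]>0.012)&(A[...,2]<0.1)&(A[...,0]>.3)&(A[...,0]<.6)&(A[...,1]>0)&(A[...,1]<.3)
    Q=A[sp]; print(n,"spindle",len(Q),Q.min(0),Q.max(0),Q.mean(0))
    hi=Q[Q[:,2]>.045]; print(hi.mean(0),len(hi))
    # holder
    for nm,lo,h in (("base",.006,.018),("block",.09,.108),("guard",.12,.27)):
        hm=(A[...,2]>lo)&(A[...,2]<h)&(A[...,0]>.3)&(A[...,0]<.7)&(A[...,1]>-.4)&(A[...,1]<0.02)
        Q=A[hm]; print(nm,len(Q), Q.min(0) if len(Q) else"",Q.max(0)if len(Q) else"")
    np.save(f"pics/{n}A.npy",A)
E
```

```text
[[-0.     0.337  0.941]
 [-0.     0.941 -0.337]
 [-1.    -0.    -0.   ]]
timer [ 0.59891602 -0.22951609  0.14323544] [ 0.66562638 -0.39099647  0.05076494] [0.5876659  0.52126608 0.53288288] [0.83004882 0.17710151 0.02015826]
150 [[0.589, 0.882, 0.783], [0.588, 0.736, 0.715], [0.587, 0.491, 0.602], [0.588, 0.289, 0.508], [0.758, -0.726, 0.002]]
200 [[0.588, 0.906, 0.719], [0.589, 0.756, 0.631], [0.875, 0.079, 0.164], [0.736, 0.021, 0.166], [0.607, -0.32, 0.002]]
254 [[0.589, 0.93, 0.642], [0.588, 0.783, 0.537], [0.83, 0.177, 0.02], [0.706, 0.093, -0.001], [0.486, 0.004, 0.005]]
300 [[0.59, 0.953, 0.574], [0.874, 0.539, 0.108], [0.726, 0.353, 0.004], [0.604, 0.294, -0.0], [0.41, 0.207, -0.002]]
side spindle 691 [0.42898707 0.0936595  0.01233943] [0.50582174 0.26014834 0.07939716] [0.46579195 0.18024475 0.04639305]
[0.46653996 0.17683123 0.0593435 ] 370
base 1585 [ 0.34737113 -0.3960025   0.00602321] [0.69981138 0.01694737 0.01794931]
block 187 [ 0.47531806 -0.24241506  0.09009017] [ 0.6305433  -0.02457777  0.10795909]
guard 697 [ 0.47960716 -0.25248539  0.1200532 ] [ 0.61182971 -0.0294
[... 221 characters left out ...]
, 0.091, 0.633], [0.587, -0.026, 0.645], [0.587, -0.084, 0.651], [0.587, -0.214, 0.666]]
198 [[0.586, 0.099, 0.543], [0.587, -0.031, 0.552], [0.587, -0.095, 0.56], [0.587, -0.239, 0.581]]
204 [[0.609, 0.149, -0.005], [0.612, -0.06, -0.003], [0.606, -0.152, 0.1], [0.613, -0.4, 0.037]]
top spindle 322 [0.42757939 0.09213186 0.01685288] [0.5047893  0.2541449  0.08056698] [0.46633925 0.17200438 0.05007924]
[0.46631274 0.17689844 0.05804959] 189
base 1096 [ 0.30098888 -0.39741655  0.00600013] [0.62444163 0.01740922 0.01799667]
block 187 [ 0.57481191 -0.2099193   0.09014873] [ 0.61645802 -0.03243508  0.10793895]
guard 2129 [ 0.47938201 -0.25362207  0.12005204] [ 0.61165205 -0.03498355  0.25456037]
```

```bash
python3 - <<'E'
from h import *
from scipy.optimize import least_squares
al=np.radians(35)
for n in ("side","top"):
    A=np.load(f"pics/{n}A.npy"); 
    m=(A[...,2]>.11)&(A[...,2]<.27)&(A[...,0]>.3)&(A[...,0]<.7)&(A[...,1]>-.3)&(A[...,1]<0.0)
    Q=A[m]
    # guard plane in holder: point (100,90), dir (-sin35,cos35); normal (cos35, sin35)
    def f(p):
        yaw,x0=p[0],p[1]; c,s=np.cos(yaw),np.sin(yaw)
        hx=c*(Q[:,0]-x0)+s*(Q[:,1]+.13)
        return (hx-.1)*np.cos(al)+(Q[:,2]-.09)*np.sin(al)
    r=least_squares(f,[.16,.5],loss='soft_l1',f_scale=.003); print(n,"plane",r.x,np.degrees(r.x[0]),len(Q),np.median(abs(r.fun)))
    yaw,x0=r.x;c,s=np.cos(yaw),np.sin(yaw)
    ok=abs(r.fun)<.008
    hy=-s*(Q[:,0]-x0)+c*(Q[:,1]+.13); print(" guard hy",np.percentile(hy[ok],[0,1,3,97,99,100]), "z",Q[ok,2].max())
    m=(A[...,2]>.006)&(A[...,2]<.018)&(A[...,0]>.3)&(A[...,0]<.62)&(A[...,1]>-.3)&(A[...,1]<0.02)
    Q=A[m];hx=c*(Q[:,0]-x0)+s*(Q[:,1]+.13);hy=-s*(Q[:,0]-x0)+c*(Q[:,1]+.13)
    k=(abs(hy)<.14)&(hx>-.1)&(hx<.13)
    print(" base hx",np.percentile(hx[k],[0,1,3,97,99]),"hy",np.percentile(hy[k],[0,1,3,97,99,100]))
    # spindle
    m=(A[...,2]>.012)&(A[...,2]<.09)&(A[...,0]>.35)&(A[...,0]<.6)&(A[...,1]>0.05)&(A[...,1]<.3)
    Q=A[m]; print(" spindle xy PCA"); 
    k=Q[(Q[:,2]>.03)]
    u,sv,v=np.linalg.svd(k[:,:2]-k[:,:2].mean(0)); 
    print(cv2.fitLine(k[:,:2].astype(np.float32),cv2.DIST_HUBER,0,.01,.01).ravel())
    pins=Q[(abs(Q[:,2]-.04)<.012)&(abs(Q[:,1]-.176)>.045)]; print("pins",len(pins),np.round(pins,3).tolist()[:40])
E
```

```text
side plane [0.2185871  0.51074232] 12.524118352274368 749 0.0008507070472555806
 guard hy [-0.12772834 -0.12349266 -0.11937063  0.08402393  0.08672157  0.09011462] z 0.25346767647485324
 base hx [-0.09631638 -0.07222163 -0.06929702  0.09265982  0.09595351] hy [-0.13916118 -0.12788686 -0.11896851  0.08616009  0.09005853  0.13321445]
 spindle xy PCA
[ 0.02250727 -0.9997467   0.46673155  0.17941108]
pins 30 [[0.471, 0.094, 0.043], [0.475, 0.094, 0.037], [0.47, 0.097, 0.04], [0.468, 0.094, 0.04], [0.466, 0.1, 0.04], [0.468, 0.222, 0.046], [0.465, 0.221, 0.043], [0.469, 0.227, 0.042], [0.466, 0.225, 0.042], [0.467, 0.232, 0.043], [0.464, 0.232, 0.044], [0.462, 0.229, 0.042], [0.468, 0.236, 0.042], [0.463, 0.242, 0.049], [0.464, 0.231, 0.039], [0.469, 0.243, 0.044], [0.467, 0.24, 0.041], [0.463, 0.242, 0.045], [0.466, 0.249, 0.045], [0.464, 0.246, 0.044], [0.463, 0.24, 0.039], [0.468, 0.253, 0.044], [0.466, 0.249, 0.042], [0.468, 0.252, 0.039], [0.466, 0.249, 0.038], [0.462, 0.251, 0.041], [0.469, 0.258, 0.04], [0.467, 0.255, 0.038], [0.463, 0.256, 0.04], [0.465, 0.26, 0.039]]
top plane [0
[... 603 characters left out ...]
.472, 0.095, 0.04], [0.472, 0.092, 0.04], [0.466, 0.254, 0.038], [0.466, 0.25, 0.042], [0.466, 0.247, 0.04], [0.466, 0.244, 0.038], [0.467, 0.24, 0.04], [0.466, 0.238, 0.032], [0.467, 0.234, 0.039], [0.467, 0.23, 0.044], [0.467, 0.227, 0.042], [0.467, 0.223, 0.042], [0.468, 0.129, 0.043], [0.468, 0.126, 0.041], [0.468, 0.122, 0.039], [0.468, 0.119, 0.043], [0.468, 0.116, 0.041], [0.468, 0.112, 0.047], [0.468, 0.109, 0.034], [0.468, 0.105, 0.043], [0.468, 0.102, 0.04], [0.468, 0.099, 0.042], [0.468, 0.095, 0.041], [0.468, 0.092, 0.039], [0.463, 0.254, 0.038], [0.463, 0.251, 0.038], [0.463, 0.247, 0.04], [0.463, 0.243, 0.044], [0.463, 0.24, 0.043], [0.463, 0.237, 0.037], [0.463, 0.233, 0.046]]
```

```bash
cat > ov.py <<'E'
from h import *
def holder_pts(x0,y0,yaw):
    c,s=np.cos(yaw),np.sin(yaw); T=np.array([[c,-s,0],[s,c,0],[0,0,1]])
    return lambda P: np.asarray(P)@T.T+[x0,y0,0]
def lines():
    L=[]
    b=[(-.07,-.107,.012),(.11,-.107,.012),(.11,.107,.012),(-.07,.107,.012)]
    L+= [(b[i],b[(i+1)%4]) for i in range(4)]
    g=[(.1,-.104,.012),(.1,-.104,.09),(-.009,-.104,.246),(-.009,.104,.246),(.1,.104,.09),(.1,.104,.012)]
    L+=[(g[i],g[i+1]) for i in range(5)]
    for sg in (-1,1):
        q=[(x,sg*y,z) for y in (.075,.091) for x,z in ((-.017,.068),(.017,.068),(.017,.102),(-.017,.102))]
        L+=[(q[i],q[(i+1)%4]) for i in range(4)]+[(q[4+i],q[4+(i+1)%4]) for i in range(4)]+[(q[i],q[i+4]) for i in range(4)]
    L.append(((0,-.083,.085),(0,.083,.085)))
    return L
def spin_lines(cx,cy,yaw,z=.038,sq=0):
    # yaw: direction of axis measured as rotation of +y
    T=holder_pts(cx,cy,yaw); L=[]
    h=.084-sq/2; dd=.034-sq/2
    L.append((T((0,-h,z)),T((0,h,z))))
    a=np.radians(22.5+45*np.arange(9)); r=.038/np.cos(np.pi/8)
    for y in (-dd,dd):
        q=[T((r*np.cos(t),y,z+r*np.sin(t))) for t in a]
        L+=[(q[i],q[i+1]) for i in range(8)]
    return L
def draw(n,tag,segs,img,d,crop,k):
    I=cv2.resize(img,None,fx=k,fy=k,interpolation=2)
    for col,LL in segs:
        for p,q in LL:
            uv=(proj(d,[p,q])+.5)*k-.5
            cv2.line(I,tuple(int(round(t*8)) for t in uv[0]),tuple(int(round(t*8)) for t in uv[1]),col,1,cv2.LINE_AA,3)
    x0,y0,x1,y1=[int(t*k) for t in crop]
    cv2.imwrite(f"pics/{tag}.png",I[y0:y1,x0:x1])
E
python3 - <<'E'
from ov import *
T=holder_pts(.503,-.14,np.radians(10)); H=[(T(p),T(q)) for p,q in lines()]
S=spin_lines(.466,.176,0)
for n,c in (("side",(190,150,350,300)),("top",(200,190,380,270))):
    d=pickle.load(open(f"pics/{n}0.pkl","rb"))
    draw(n,f"{n}_ov0",[((0,0,255),H),((0,200,0),S)],d["image"][:,:,::-1].copy(),d,c,4.4 if n=="top" else 4)
E
python3 - <<'E'
from ov import *
T=holder_pts(.5139,-.150,np.radians(12.3)); H=[(T(p),T(q)) for p,q in lines()]
S=spin_lines(.467,.1745,np.radians(1.9))
for n,c in (("side",(200,150,350,300)),("top",(200,190,380,270))):
    d=pickle.load(open(f"pics/{n}0.pkl","rb"))
    draw(n,f"{n}_ov1",[((0,0,255),H),((0,200,0),S)],d["image"][:,:,::-1].copy(),d,c,4.4 if n=="top" else 4)
E
```

```text
(no output)
```

View pics/side_ov1.png

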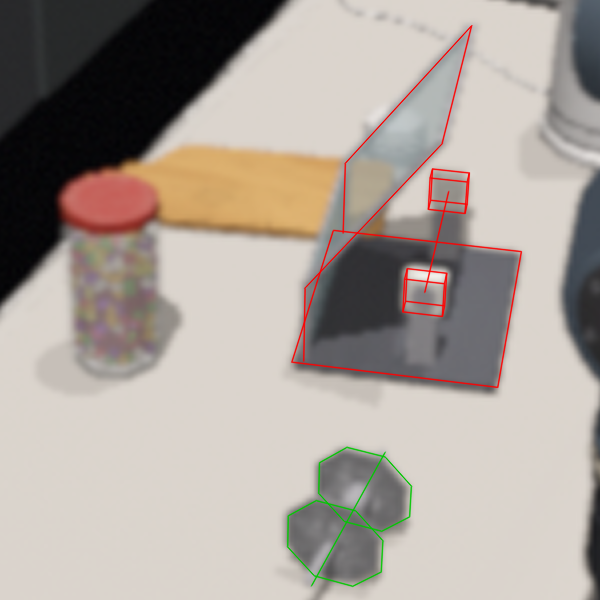

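View pics/top_ov1.png

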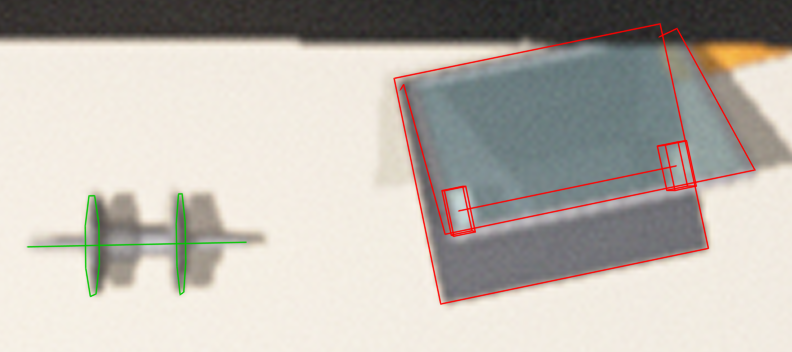

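```bash
python3 -m inch '[0,0,-2.9,5.44,0, 0,0,-2.9,5.44,0, 0,0,-2.9,5.44,0, 0,0,-2.9,5.44,0, 0,0,-2.9,5.44,0, 0,0,-2.9,5.44,0, 0,0,-2.9,5.44,0, 0,3.3,0,0,-7.2, 0,3.3,0,0,-7.2, 0,3.3,0,0,-7.2]' 30
cat > st.py <<'E'
from h import *
from bench import get_state
s=get_state(); M=R.from_rotvec(s["orientation"]).as_matrix()
print("t",round(s["time"],3),"tcp",np.round(s["tool_pos"],4),"w",round(s["gripper_width"],4))
print("j",np.round(s["joint_pos"],3),"F",np.round(s["ft_force"],1)); print(np.round(M,3).tolist())
f=open("log.txt","a"); f.write(repr((list(s["joint_pos"]),list(s["tool_pos"]),list(s["orientation"])))+"\n")
E
python3 st.py
```

```text
time: 1.95
tool_pos: [0.4672, 0.1744, 0.1314]
orientation: [-0.029, 1.57, 0.029]
ft_force: [-0.5, -0.3, -0.1]
gripper_width: 0.0855
t 1.95 tcp [0.4672 0.1744 0.1314] w 0.0855
j [ 0.357  0.249 -0.264  1.057 -0.     0.321] F [-0.5 -0.3 -0.1]
[[0.0, -0.037, 0.999], [0.0, 0.999, 0.037], [-1.0, 0.0, 0.0]]
```

```bash
python3 -m inch '[0,1.4,0,0,0, 0,1.4,0,0,0, 0,1.4,0,0,0, 0,1.2,0,0,0, 0,1,0,0,0, 0,0.8,0,0,0, 0,0.6,0,0,0, 0,0.4,0,0,0, 0,0,0,0,0, 0,0,0,0,0]'
python3 st.py; python3 - <<'E'
from ov import *
from bench import snapshot
for n,c in (("side",(220,200,370,330)),("top",(180,190,330,290))):
    d=snapshot(n); pickle.dump(d,open(f"pics/{n}1.pkl","wb"))
    draw(n,f"{n}1",[],d["image"][:,:,::-1].copy(),d,c,4.5)
E
```

```text
time: 3.2
tool_pos: [0.4672, 0.1748, 0.0505]
orientation: [-0.026, 1.57, 0.026]
ft_force: [0.3, -0.7, -1.4]
gripper_width: 0.0857
t 3.2 tcp [0.4672 0.1748 0.0505] w 0.0857
j [ 0.358  0.326 -0.39   0.854 -0.     0.325] F [ 0.3 -0.7 -1.4]
[[0.0, -0.033, 0.999], [0.0, 0.999, 0.033], [-1.0, 0.0, 0.0]]
```

View pics/side1.png

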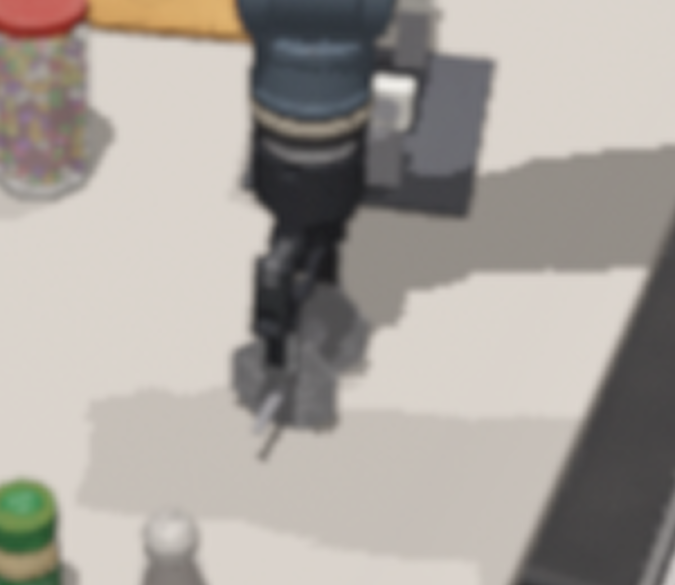

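View pics/top1.png

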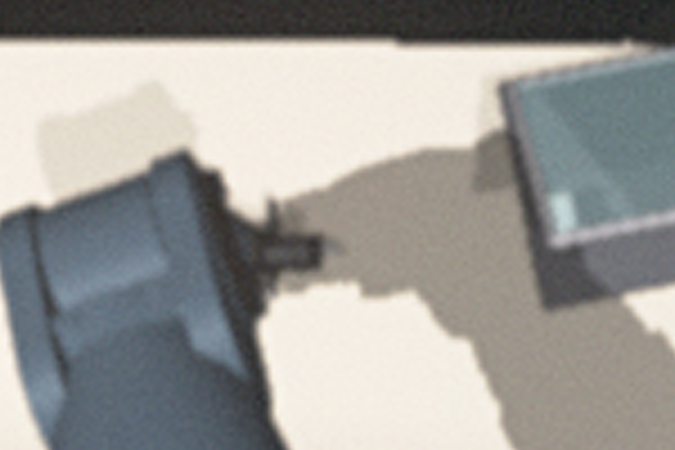

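```bash
python3 -m inch '[120,0.1,0,0,0, 160,0,0,0,0, 255,0,0,0,0, 255,0,0,0,0, 255,0,0,0,0, 255,0,0,0,0, 255,0,0,0,0, 255,0,0,0,0, 255,0,0,0,0, 255,0,0,0,0]' 35
python3 st.py; python3 - <<'E'
from ov import *
from bench import snapshot
for n,c in (("side",(220,200,370,330)),):
    d=snapshot(n); pickle.dump(d,open(f"pics/{n}2.pkl","wb"))
    draw(n,f"{n}2",[],d["image"][:,:,::-1].copy(),d,c,4.5)
E
```

```text
time: 4.55
tool_pos: [0.4689, 0.1758, 0.0515]
orientation: [-0.024, 1.566, 0.028]
ft_force: [-2.3, 1.1, 19.4]
gripper_width: 0.0413
t 4.55 tcp [0.4689 0.1758 0.0515] w 0.0413
j [ 0.358  0.325 -0.389  0.852  0.001  0.325] F [-2.3  1.1 19.4]
[[0.004, -0.033, 0.999], [0.002, 0.999, 0.033], [-1.0, 0.002, 0.004]]
```

View pics/side2.png

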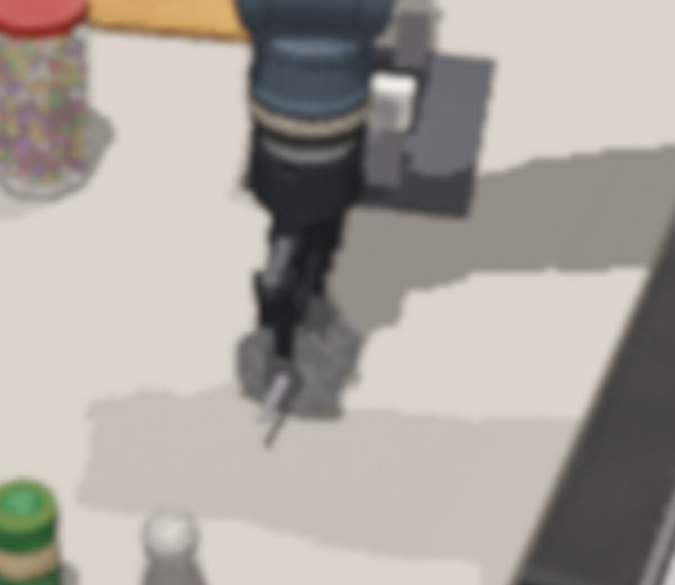

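```bash
python3 -m inch '[255,-1.5,0,0,0, 255,-3,0,0,0, 255,-5,-3.1,-3.7,0, 255,-5,-3.1,-3.7,0, 255,-5,-3.1,-3.7,0, 255,-6,0,0,-5.2, 255,-6,0,0,-5.2, 255,-6,0,0,0, 255,-6,0,0,0, 255,0,0,0,0]' 35
python3 st.py; python3 - <<'E'
from ov import *
from bench import snapshot
for n,c in (("side",(0,0,560,420)),):
    d=snapshot(n); pickle.dump(d,open(f"pics/{n}3.pkl","wb"))
    draw(n,f"{n}3",[],d["image"][:,:,::-1].copy(),d,c,1.4)
E
```

```text
time: 5.85
tool_pos: [0.3712, 0.0881, 0.473]
orientation: [-0.168, 1.557, 0.169]
ft_force: [0.6, 0.2, -2.4]
gripper_width: 0.0409
t 5.85 tcp [0.3712 0.0881 0.473 ] w 0.0409
j [ 0.233  0.02   0.347  1.891 -0.     0.018] F [ 0.6  0.2 -2.4]
[[0.007, -0.213, 0.977], [0.002, 0.977, 0.213], [-1.0, 0.0, 0.007]]
```

View pics/side3.png

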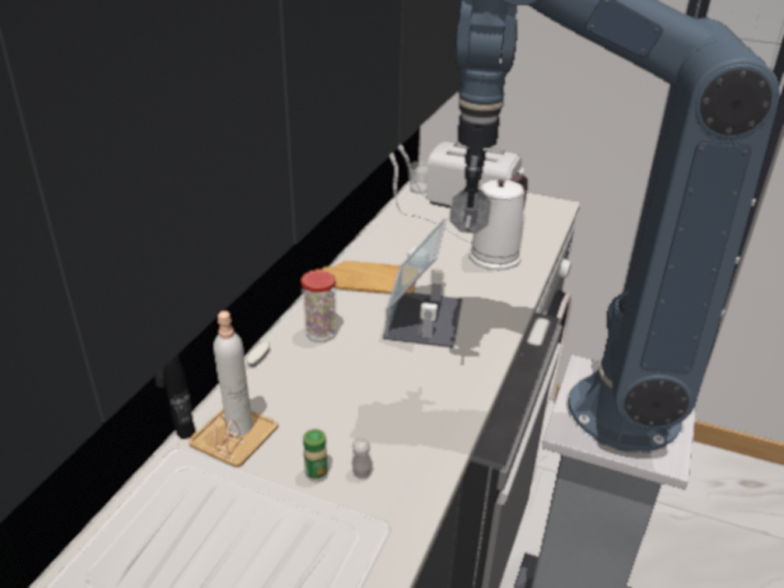

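```bash
cat log.txt | wc -l; python3 - <<'E'
import numpy as np
rows=[eval(l) for l in open("log.txt")]
rows.append(([1.22700796,.238783689,-.0142527871,1.31916466,0,1.57],[0.17682158,0.49390282,0.23067665],0))
A=[];b=[]
for j,p,o in rows:
    r=np.hypot(p[0],p[1]); a=j[1];c=j[1]-j[2]
    A+= [[1,0,np.sin(a),np.cos(c),np.sin(c)],[0,1,np.cos(a),-np.sin(c),np.cos(c)]]; b+=[r,p[2]]
x,res,rk,sv=np.linalg.lstsq(np.array(A),np.array(b),rcond=None); print(x,res,sv, np.array(A)@x-b)
E
```

```text
4
[ 0.00473972 -0.2322477   0.54916594  0.39609268  0.02986894] [6.21652418e-06] [3.8217508  3.10352613 0.62634255 0.6067335  0.04376996] [ 1.15654405e-03  2.98417751e-05  2.24582642e-04 -1.35023079e-05
 -1.77886988e-03 -2.07189441e-05 -5.87909660e-04 -4.13414407e-04
  9.85652851e-04  4.17793884e-04]
```

```bash
python3 -m inch '[255,-4,-0.35,0,0, 255,-4,-0.35,0,0, 255,-2.5,0,0,0, 255,-2.5,0,0,0, 255,-2.5,0,0,0, 255,-2.5,0,0,0, 255,-2.5,0,0,0, 255,0,0,0,0, 255,0,0,0,0, 255,0,0,0,0]' 35
python3 st.py
```

```text
time: 7.15
tool_pos: [0.3617, 0.0789, 0.6072]
orientation: [-0.163, 1.507, 0.172]
ft_force: [-0.3, 0.1, -1.4]
gripper_width: 0.0412
t 7.15 tcp [0.3617 0.0789 0.6072] w 0.0412
j [ 0.215  0.127  0.88   2.267 -0.     0.   ] F [-0.3  0.1 -1.4]
[[0.056, -0.213, 0.975], [0.012, 0.977, 0.213], [-0.998, -0.0, 0.057]]
```

```bash
python3 -m inch '[255,-6,0,0,0, 255,-6,0,0,0, 255,-6,0,0,0, 255,-6,0,0,0, 255,-6,0,0,0, 255,-6,0,0,0, 255,-6,0,0,0, 255,-6,0,0,0, 255,0,0,0,0, 255,0,0,0,0]' 35
python3 st.py
```

```text
time: 8.4
tool_pos: [0.272, 0.0593, 0.7115]
orientation: [-0.128, 1.187, 0.189]
ft_force: [-0.4, -0.4, -2.1]
gripper_width: 0.0412
t 8.4 tcp [0.272  0.0593 0.7115] w 0.0412
j [ 0.215 -0.093  0.982  2.266 -0.     0.   ] F [-0.4 -0.4 -2.1]
[[0.362, -0.213, 0.908], [0.079, 0.977, 0.198], [-0.929, -0.0, 0.37]]
```

```bash
python3 -m inch '[255,-6,0,0,0, 255,-6,0,0,0, 255,-6,0,0,0, 255,-6,0,0,0, 255,0,0,0,0, 255,0,0,0,0, 255,0,0,0,0, 255,0,0,0,0, 255,0,0,0,0, 255,0,0,0,0]' 35
python3 st.py
```

```text
time: 9.65
tool_pos: [0.2049, 0.0447, 0.7536]
orientation: [-0.111, 1.027, 0.195]
ft_force: [-0.2, 0.4, -1.3]
gripper_width: 0.0412
t 9.65 tcp [0.2049 0.0447 0.7536] w 0.0412
j [ 0.215 -0.222  1.014  2.267  0.    -0.   ] F [-0.2  0.4 -1.3]
[[0.502, -0.213, 0.838], [0.109, 0.977, 0.183], [-0.858, -0.0, 0.514]]
```

```bash
python3 -m inch '[255,-6,0,0,0, 255,-5,0,0,0, 255,0,0,0,0, 255,0,0,0,0, 255,0,0,0,0, 255,0,0,0,0, 255,0,0,0,0, 255,0,0,0,0, 255,0,0,0,0, 255,0,0,0,0]' 35
python3 st.py
python3 - <<'E'
from h import *
from bench import snapshot
for n in ("side","top"):
    d=snapshot(n); pickle.dump(d,open(f"pics/{n}4.pkl","wb"))
    cv2.imwrite(f"pics/{n}4.png",cv2.resize(d["image"][:,:,::-1],None,fx=1.4,fy=1.4))
E
```

```text
time: 10.9
tool_pos: [0.2141, 0.0537, 0.8204]
orientation: [-0.051, 0.817, 0.227]
ft_force: [0.2, -0.4, -1.8]
gripper_width: 0.0407
t 10.9 tcp [0.2141 0.0537 0.8204] w 0.0407
j [-0.174 -0.213  1.189  2.267  0.297 -0.269] F [ 0.2 -0.4 -1.8]
[[0.661, -0.22, 0.717], [0.181, 0.974, 0.132], [-0.728, 0.043, 0.684]]
```

View pics/side4.png

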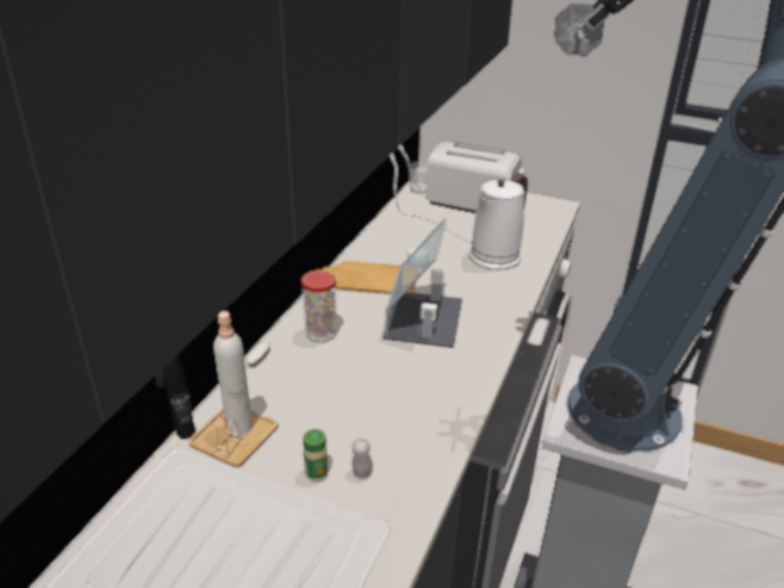

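View pics/top4.png

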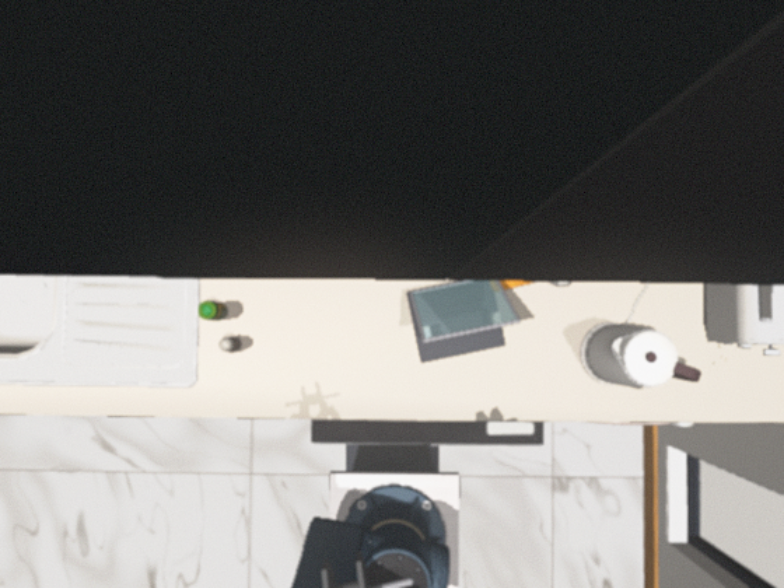

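```bash
python3 -m inch '[255,1.3,-3.3,-2.8,0, 255,1.3,-3.3,-2.8,0, 255,1.3,-3.3,-2.8,0, 255,1.3,-3.3,-2.8,0, 255,1.3,-3.3,-2.8,0, 255,1.3,-3.3,-2.8,0, 255,1.3,-3.3,-2.8,0, 255,1.3,-3.3,-2.8,0, 255,1.3,-3.3,-2.8,0, 255,0,0,0,0]' 35
python3 st.py
```

```text
time: 12.25
tool_pos: [0.2138, -0.1787, 0.5783]
orientation: [-0.072, 0.861, 0.203]
ft_force: [-0.2, 0.4, -0.3]
gripper_width: 0.0412
t 12.25 tcp [ 0.2138 -0.1787  0.5783] w 0.0412
j [-1.485 -0.186  0.254  2.133  0.7   -1.731] F [-0.2  0.4 -0.3]
[[0.634, -0.206, 0.745], [0.148, 0.978, 0.144], [-0.759, 0.019, 0.651]]
```

```bash
cat > go.py <<'E'
import sys
from h import *
from bench import get_state
# usage: go.py turn_deg  targetaxis xyz (world), offsets axis in tool frame
s=get_state(); M=R.from_rotvec(s["orientation"]).as_matrix(); t=float(sys.argv[1]); tgt=np.array([float(a) for a in sys.argv[2:5]])
off=np.array([float(a) for a in sys.argv[5:8]]) if len(sys.argv)>7 else np.array([.0135,0,-.0015])
ax=s["tool_pos"]+M@off
M2=M@R.from_rotvec([np.radians(t),0,0]).as_matrix()
print("axis now",np.round(ax,4),"y after turn",np.round(M2[:,1],3),"yaw",np.degrees(np.arctan2(-M2[0,1],M2[1,1])),"xaz",np.degrees(np.arctan2(M2[1,0],M2[0,0])),"lean",np.degrees(np.arccos(-M2[2,0])))
print("d tool cm",np.round(100*M2.T@(tgt-s["tool_pos"]-M2@off),2))
E
python3 go.py -1.5 .425 -.171 .191
```

```text
axis now [ 0.2212 -0.1769  0.5671] y after turn [-0.225  0.974  0.002] yaw 13.030404057167091 xaz 13.163632770235516 lean 40.636476646008326
d tool cm [41.55 -4.09 -9.32]
```

```bash
python3 -m inch '[255,0,0,0,-1.5, 255,4.6,-0.45,-1.03,0, 255,4.6,-0.45,-1.03,0, 255,4.6,-0.45,-1.03,0, 255,4.6,-0.45,-1.03,0, 255,4.6,-0.45,-1.03,0, 255,4.6,-0.45,-1.03,0, 255,4.6,-0.45,-1.03,0, 255,4.6,-0.45,-1.03,0, 255,0,0,0,0]' 35
python3 st.py; python3 go.py 0 .425 -.171 .191
python3 - <<'E'
from h import *
from bench import snapshot
for n in ("side","top"):
    d=snapshot(n); pickle.dump(d,open(f"pics/{n}5.pkl","wb"))
    cv2.imwrite(f"pics/{n}5.png",cv2.resize(d["image"][:,:,::-1],None,fx=1.4,fy=1.4))
E
```

```text
time: 13.5
tool_pos: [0.3949, -0.1701, 0.246]
orientation: [-0.101, 0.859, 0.218]
ft_force: [0.3, 0.8, -0.9]
gripper_width: 0.0413
t 13.5 tcp [ 0.3949 -0.1701  0.246 ] w 0.0413
j [-0.822 -0.226 -0.666  0.731  0.601 -0.93 ] F [ 0.3  0.8 -0.9]
[[0.632, -0.231, 0.739], [0.15, 0.973, 0.176], [-0.76, -0.001, 0.65]]
axis now [ 0.4024 -0.1683  0.2348] y after turn [-0.231  0.973 -0.001] yaw 13.360321668866955 xaz 13.316093221680795 lean 40.539236880081276
d tool cm [ 4.72 -0.78 -1.22]
```

View pics/side5.png

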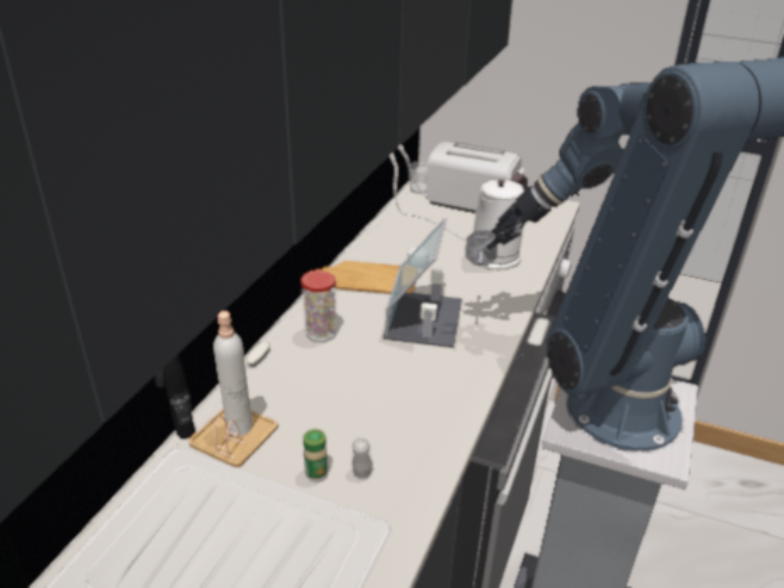

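View pics/top5.png

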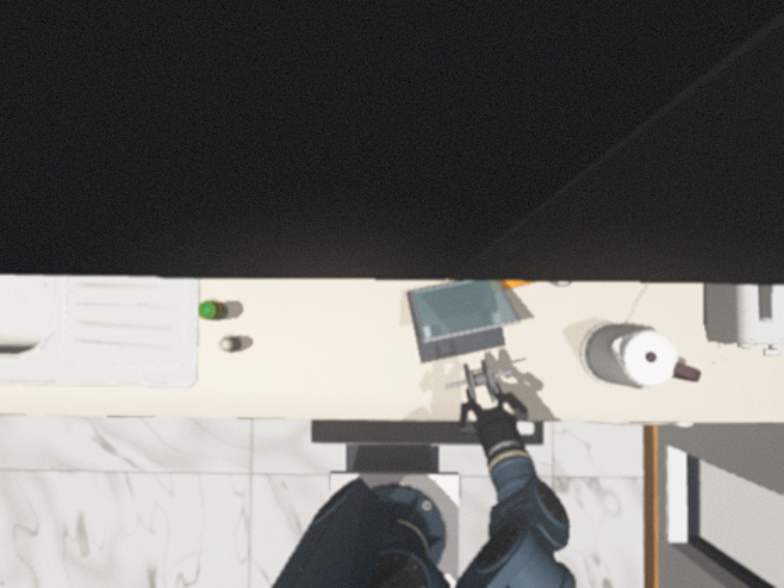

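```bash
cat > meas.py <<'E'
import sys
from ov import *
from bench import get_state
k=sys.argv[1]; off=np.array([float(a) for a in sys.argv[2:5]])
s=get_state(); M=R.from_rotvec(s["orientation"]).as_matrix(); p=s["tool_pos"]
sq=.026
def L(c):
    f=lambda q: p+M@(np.array(q)+off)
    out=[(f((0,-.071,0)),f((0,.071,0)))]
    r=.038/np.cos(np.pi/8)
    for y in (-.021,.021):
        a=np.radians(np.arange(0,361,20)); q=[f((.039*np.cos(t),y,.039*np.sin(t))) for t in a]
        out+=[(q[i],q[i+1]) for i in range(len(q)-1)]
    return out
T=holder_pts(.5139,-.150,np.radians(12.3)); H=[(T(a),T(b)) for a,b in lines()]
for n in ("side","top"):
    d=pickle.load(open(f"pics/{n}{k}.pkl","rb"))
    c=proj(d,[p])[0]; 
    draw(n,f"{n}{k}m",[((0,200,0),L(0)),((0,0,255),H)],d["image"][:,:,::-1].copy(),d,(c[0]-60,c[1]-50,c[0]+60,c[1]+50),6)
    draw(n,f"{n}{k}r",[],d["image"][:,:,::-1].copy(),d,(c[0]-60,c[1]-50,c[0]+60,c[1]+50),6)
    P,uv=world(d,mask=np.ones((420,560),bool)); Q=(P-p)@M
    m=(abs(Q[:,1])>.044)&(abs(Q[:,1])<.075)&(abs(Q[:,0]-.013)<.014)&(abs(Q[:,2])<.014)
    for sg in (-1,1):
        q=Q[m&(sg*Q[:,1]>0)]; 
        if len(q): print(n,sg,len(q),"med tool mm",np.round(np.median(q,0)*1000,1),"range y",np.round(1000*q[:,1].min(),0),np.round(1000*q[:,1].max(),0))
E
python3 meas.py 5 .0135 0 -.0015
```

```text
side 1 14 med tool mm [12.4 61.8  0.6] range y 45.0 74.0
top -1 25 med tool mm [ 11.9 -56.9   0.3] range y -69.0 -44.0
top 1 26 med tool mm [11.9 58.7 -0. ] range y 46.0 70.0
```

View pics/side5m.png

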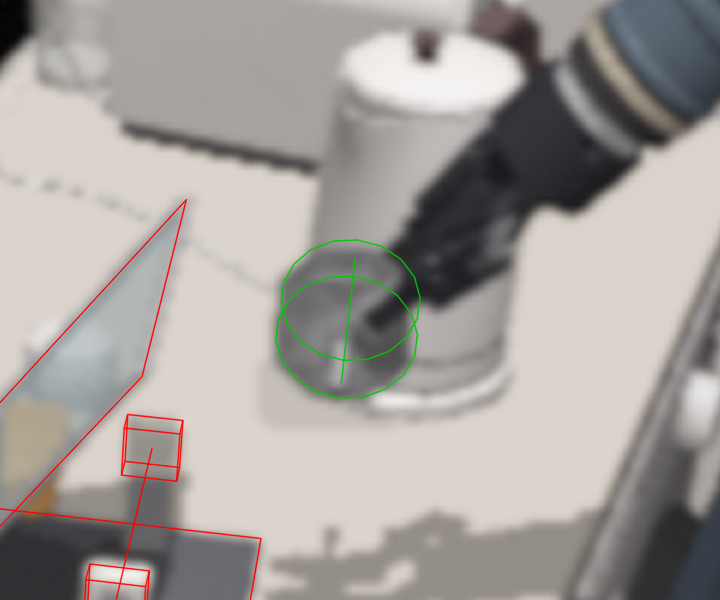

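View pics/top5m.png

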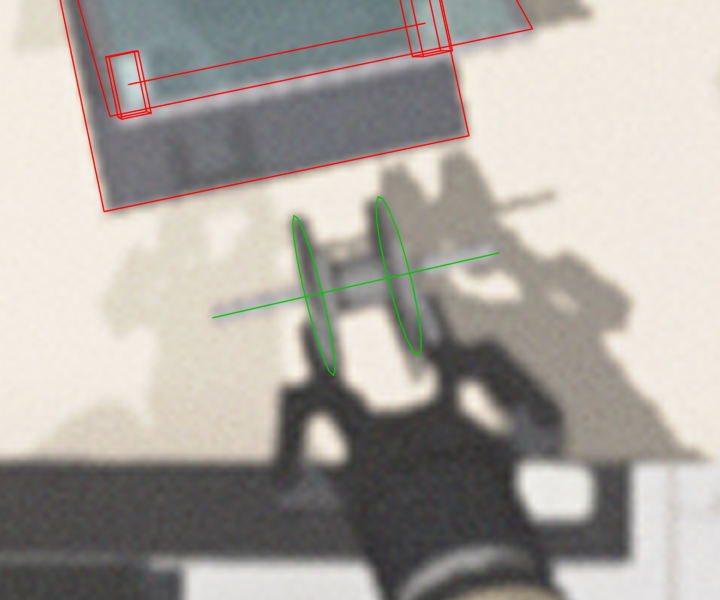

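View pics/top5r.png

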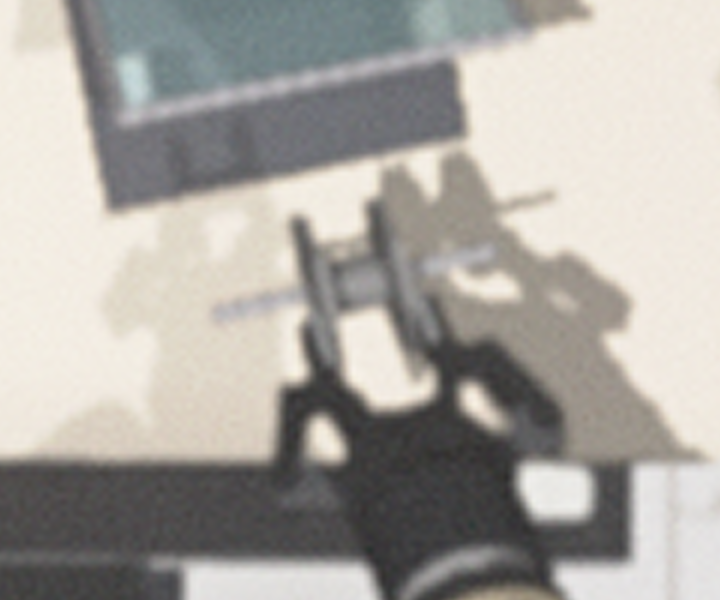

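```bash
python3 - <<'E'
from h import *
yaw=np.radians(12.3);c,s=np.cos(yaw),np.sin(yaw);T=np.array([[c,-s,0],[s,c,0],[0,0,1]])
for k in "0","5":
  for n in ("side","top"):
    d=pickle.load(open(f"pics/{n}{k}.pkl","rb"));P,uv=world(d,mask=np.ones((420,560),bool))
    Q=(P-[.5139,-.150,0])@T
    for sg in (-1,1):
        m=(abs(Q[:,0])<.03)&(abs(Q[:,1]-sg*.083)<.02)&(Q[:,2]>.07)&(Q[:,2]<.108)
        q=Q[m]
        if len(q)<4: continue
        print(k,n,sg,len(q),"x",np.round(1000*np.percentile(q[:,0],[2,10,50,90,98]),1),"y",np.round(1000*np.percentile(q[:,1],[2,10,50,90,98]),1),"z",np.round(1000*np.percentile(q[:,2],[2,50,98]),1))
    # face of base edges
E
```

```text
0 side -1 93 x [-18.3 -16.   -1.2  11.9  13.6] y [-94.8 -87.4 -78.8 -71.9 -69.5] z [ 70.7  89.3 106.5]
0 side 1 101 x [-18.5 -15.8  -1.8  12.4  15.7] y [73.8 79.7 88.8 94.3 95.5] z [ 74.1  91.6 105.4]
5 side -1 92 x [-18.5 -16.1  -1.5  12.3  13.9] y [-93.7 -87.7 -78.3 -73.4 -70.8] z [ 70.3  90.4 104.6]
5 side 1 108 x [-18.2 -15.7  -1.8  12.1  15.4] y [76.2 81.5 90.  94.4 97.8] z [ 70.9  92.3 105. ]
```

```bash
python3 go.py 0.8 .513 -.150 .085 .0142 0 -.0017; python3 go.py 0.8 .457 -.1630 .151 .0142 0 -.0017
```

```text
axis now [ 0.4032 -0.17    0.2371] y after turn [-0.219  0.976  0.005] yaw 12.663500772582974 xaz 12.993702833474442 lean 40.67553250034909
d tool cm [18.81 -0.53 -1.45]
axis now [ 0.4032 -0.17    0.2371] y after turn [-0.219  0.976  0.005] yaw 12.663500772582974 xaz 12.993702833474442 lean 40.67553250034909
d tool cm [10.05 -0.54 -1.51]
```

```bash
python3 -m inch '[255,0,0,0,0.8, 255,2,-0.1,-0.3,0, 255,2,-0.1,-0.3,0, 255,2,-0.1,-0.3,0, 255,2,-0.1,-0.3,0, 255,2,-0.1,-0.3,0, 255,0,0,0,0, 255,0,0,0,0, 255,0,0,0,0, 255,0,0,0,0]' 35
python3 st.py; python3 go.py 0 .513 -.150 .085 .0142 0 -.0017
python3 - <<'E'
from h import *
from bench import snapshot
for n in ("side","top"):
    d=snapshot(n); pickle.dump(d,open(f"pics/{n}6.pkl","wb"))
E
python3 meas.py 6 .0142 0 -.0017
```

```text
time: 14.85
tool_pos: [0.4486, -0.1653, 0.1627]
orientation: [-0.089, 0.858, 0.207]
ft_force: [0.3, -0.9, -1.3]
gripper_width: 0.0407
t 14.85 tcp [ 0.4486 -0.1653  0.1627] w 0.0407
j [-0.691 -0.08  -0.816  0.353  0.543 -0.771] F [ 0.3 -0.9 -1.3]
[[0.635, -0.217, 0.741], [0.145, 0.976, 0.161], [-0.758, 0.005, 0.652]]
axis now [ 0.4564 -0.1636  0.1508] y after turn [-0.217  0.976  0.005] yaw 12.517004025955105 xaz 12.859718713008672 lean 40.67293147408369
d tool cm [8.78 0.06 0.13]
side 1 16 med tool mm [10.1 59.2  2.9] range y 46.0 74.0
top -1 22 med tool mm [  9.4 -56.9   1.6] range y -68.0 -44.0
top 1 20 med tool mm [10.3 55.8  0.2] range y 45.0 68.0
```

View pics/side6m.png

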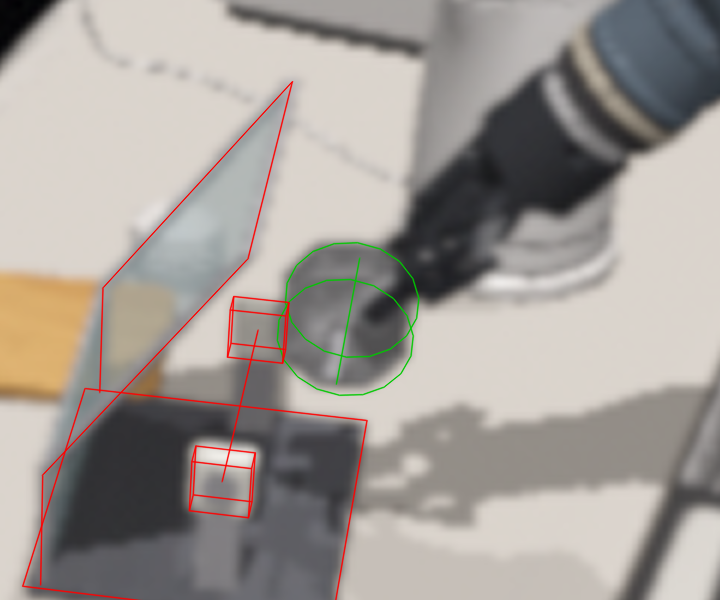

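View pics/top6m.png

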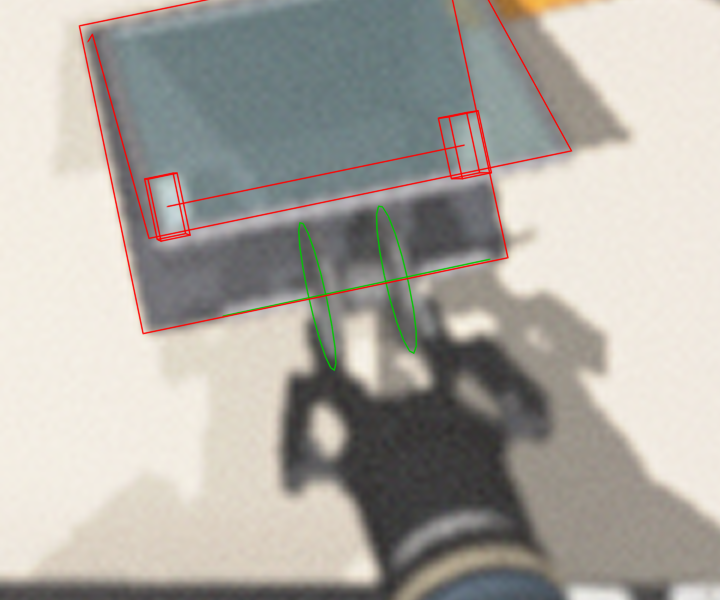

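```bash
python3 -m inch '[255,1,0,0,0, 255,1,0,0,0, 255,1,0,0,0, 255,1,0,0,0, 255,1,0,0,0, 255,1,0,0,0, 255,0,0,0,0, 255,0,0,0,0, 255,0,0,0,0, 255,0,0,0,0]' 35
python3 st.py; python3 go.py 0 .513 -.150 .085 .0128 0 -.0006
python3 - <<'E'
from h import *
from bench import snapshot
for n in ("side","top"):
    d=snapshot(n); pickle.dump(d,open(f"pics/{n}7.pkl","wb"))
E
python3 meas.py 7 .0128 0 -.0006
```

```text
time: 16.2
tool_pos: [0.4866, -0.1564, 0.1167]
orientation: [-0.089, 0.858, 0.207]
ft_force: [-0.1, 0.6, -1.3]
gripper_width: 0.041
t 16.2 tcp [ 0.4866 -0.1564  0.1167] w 0.041
j [-0.603  0.038 -0.872  0.134  0.501 -0.682] F [-0.1  0.6 -1.3]
[[0.635, -0.217, 0.741], [0.145, 0.976, 0.161], [-0.759, 0.006, 0.651]]
axis now [ 0.4943 -0.1547  0.1066] y after turn [-0.217  0.976  0.006] yaw 12.523712698323479 xaz 12.898182688004391 lean 40.65483352367242
d tool cm [2.89 0.04 0.05]
side 1 11 med tool mm [10.4 63.1  1.3] range y 45.0 70.0
top -1 5 med tool mm [  9.1 -55.1  -0.6] range y -68.0 -49.0
top 1 7 med tool mm [ 7.9 56.2 -0.8] range y 46.0 66.0
```

View pics/side7m.png

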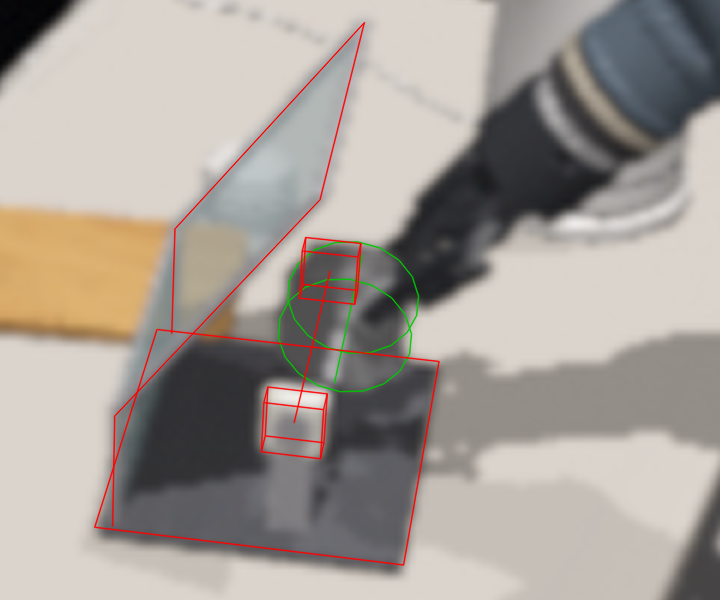

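View pics/side7r.png

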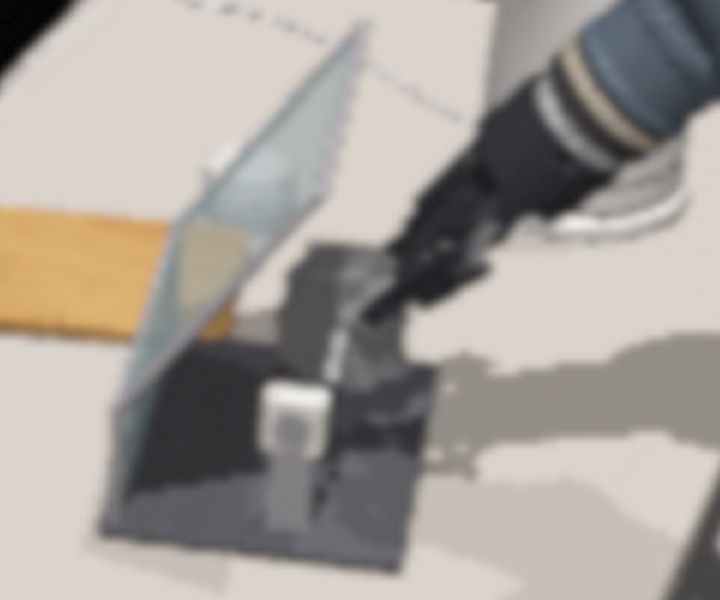

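View pics/top7r.png

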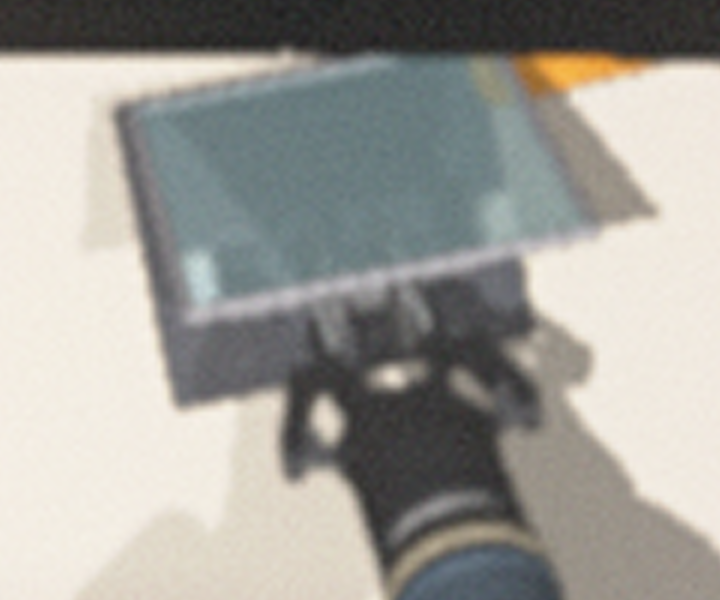

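```bash
python3 -m inch '[255,0.5,0.01,0.01,0, 255,0.5,0.01,0.01,0, 255,0.5,0.01,0.01,0, 255,0.5,0.01,0.01,0, 255,0.5,0,0.01,0, 255,0.3,0,0,0, 255,0.1,0,0,0, 255,0,0,0,0, 255,0,0,0,0, 255,0,0,0,0]' 35
python3 st.py; python3 go.py 0 .513 -.150 .085 .0128 0 -.0006
python3 - <<'E'
from h import *
from bench import snapshot
for n in ("side","top"):
    d=snapshot(n); pickle.dump(d,open(f"pics/{n}8.pkl","wb"))
E
python3 meas.py 8 .0128 0 -.0006
```

```text
time: 17.55
tool_pos: [0.5053, -0.1516, 0.0949]
orientation: [-0.089, 0.859, 0.208]
ft_force: [0.1, 0.2, -1.2]
gripper_width: 0.0412
t 17.55 tcp [ 0.5053 -0.1516  0.0949] w 0.0412
j [-0.564  0.102 -0.891  0.034  0.481 -0.644] F [ 0.1  0.2 -1.2]
[[0.635, -0.217, 0.742], [0.146, 0.976, 0.161], [-0.759, 0.006, 0.651]]
axis now [ 0.513  -0.1498  0.0848] y after turn [-0.217  0.976  0.006] yaw 12.536488879993831 xaz 12.92992430212032 lean 40.64169777861781
d tool cm [-0.02 -0.02  0.01]
side -1 3 med tool mm [  0.  -73.9   9.3] range y -75.0 -71.0
side 1 5 med tool mm [ 9.3 49.2  3.3] range y 45.0 73.0
```

View pics/side8m.png

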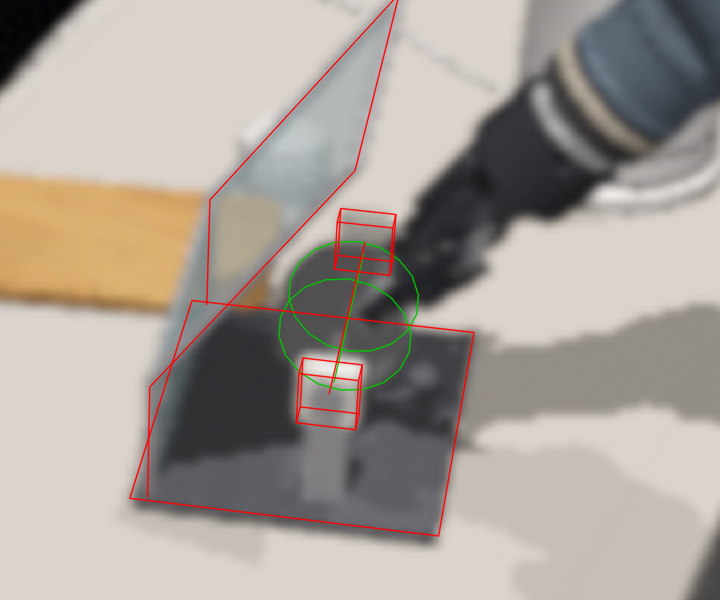

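View pics/side8r.png

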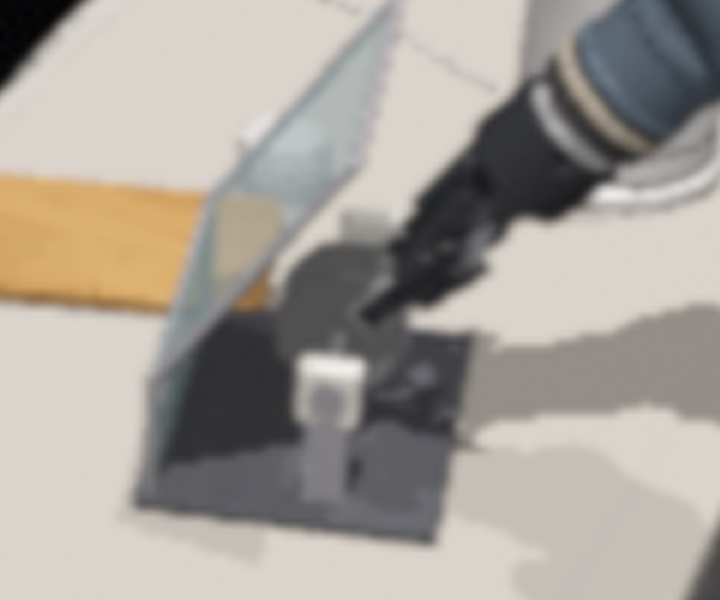

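View pics/top8m.png

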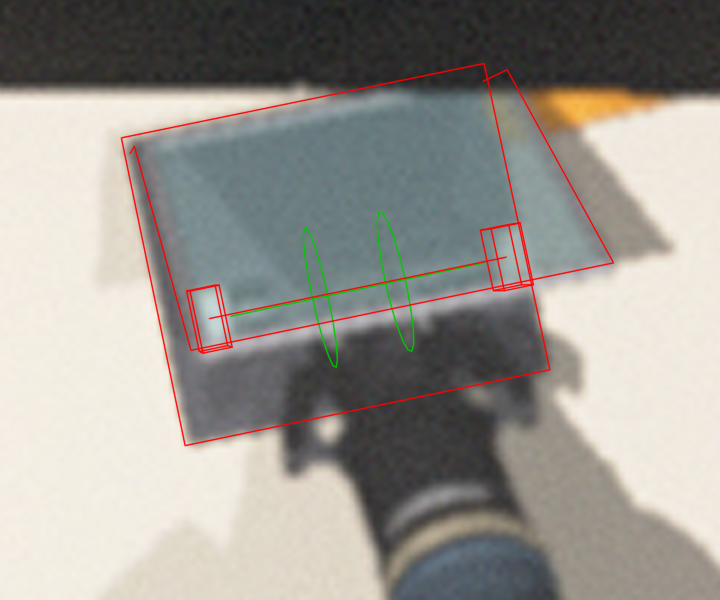

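```bash
python3 -m inch '[132,0,0,0,0, 124,0.05,0,0,0, 114,0.05,0,0,0, 104,0.05,0,0,0, 104,0,0,0,0, 104,0,0,0,0, 90,0.1,0,0,0, 75,0.1,0,0,0, 65,0.1,0,0,0, 65,0,0,0,0]' 35
python3 st.py
python3 - <<'E'
from h import *
from bench import snapshot
for n in ("side","top"):
    d=snapshot(n); pickle.dump(d,open(f"pics/{n}9.pkl","wb"))
E
python3 meas.py 9 .0128 0 -.0006
```

```text
time: 18.9
tool_pos: [0.5083, -0.151, 0.0913]
orientation: [-0.089, 0.859, 0.208]
ft_force: [1.4, -0.9, -1.5]
gripper_width: 0.0637
t 18.9 tcp [ 0.5083 -0.151   0.0913] w 0.0637
j [-0.558  0.112 -0.893  0.019  0.477 -0.638] F [ 1.4 -0.9 -1.5]
[[0.635, -0.217, 0.742], [0.146, 0.976, 0.161], [-0.759, 0.006, 0.651]]
side 1 3 med tool mm [ 3.8 52.3  0.7] range y 48.0 53.0
```

View pics/side9r.png

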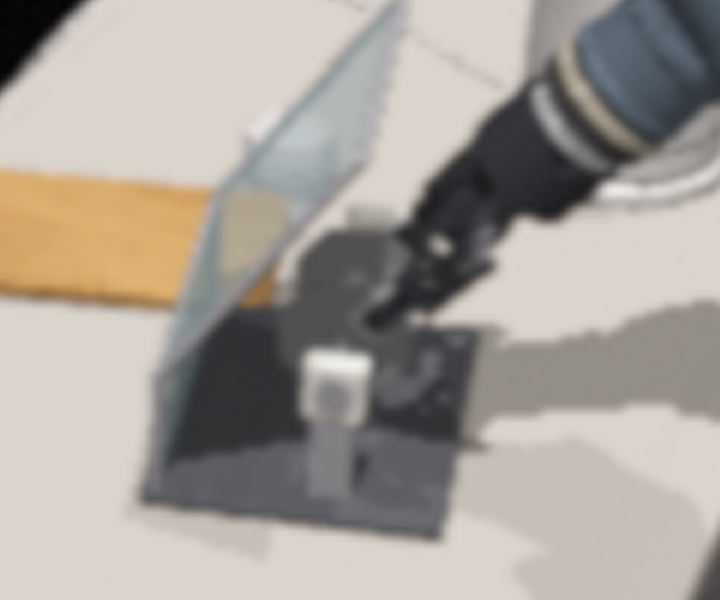

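View pics/top9r.png

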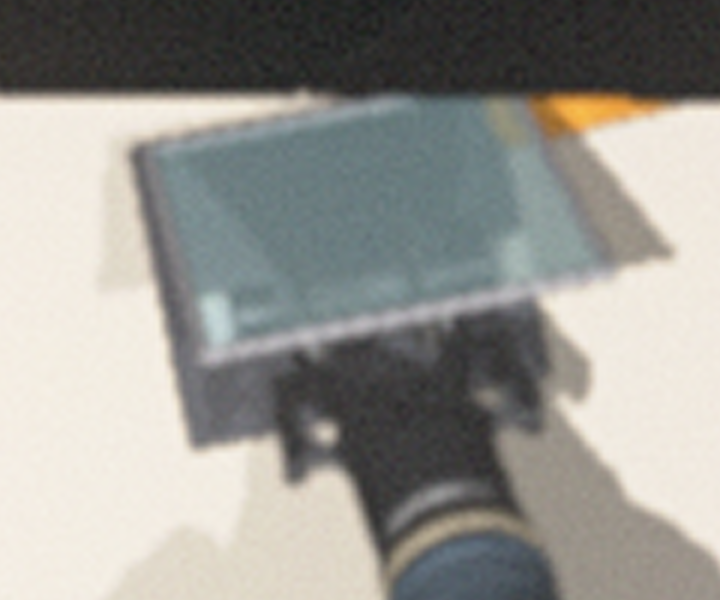

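```bash
python3 -m inch '[50,0,0,0,0, 30,0,0,0,0, 0,0,0,0,0, 0,0,0,0,0, 0,0,0,0,0, 0,0,0,0,0, 0,0,0,0,0, 0,-0.5,0,0,0, 0,-0.5,0,0,0, 0,0,0,0,0]' 35
python3 st.py
python3 - <<'E'
from h import *
from bench import snapshot
for n in ("side","top"):
    d=snapshot(n); pickle.dump(d,open(f"pics/{n}10.pkl","wb"))
E
python3 meas.py 10 .0128 0 -.0006
```

```text
time: 20.25
tool_pos: [0.5018, -0.1526, 0.0995]
orientation: [-0.089, 0.858, 0.207]
ft_force: [-0.3, 0.0, -0.2]
gripper_width: 0.0855
t 20.25 tcp [ 0.5018 -0.1526  0.0995] w 0.0855
j [-0.571  0.088 -0.888  0.054  0.484 -0.651] F [-0.3  0.  -0.2]
[[0.635, -0.217, 0.741], [0.145, 0.976, 0.161], [-0.759, 0.005, 0.652]]
side -1 2 med tool mm [  0.6 -73.    8.7] range y -74.0 -73.0
side 1 3 med tool mm [15.5 45.8 -0.6] range y 44.0 57.0
```

View pics/side10r.png

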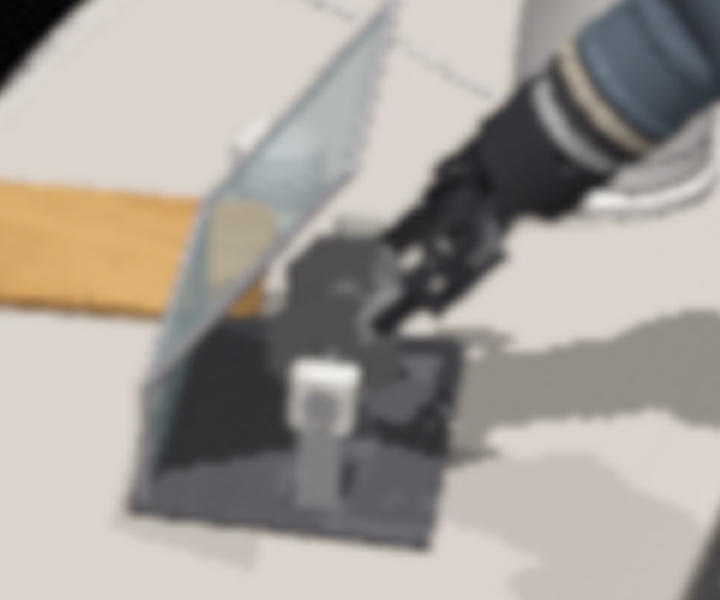

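View pics/top10r.png

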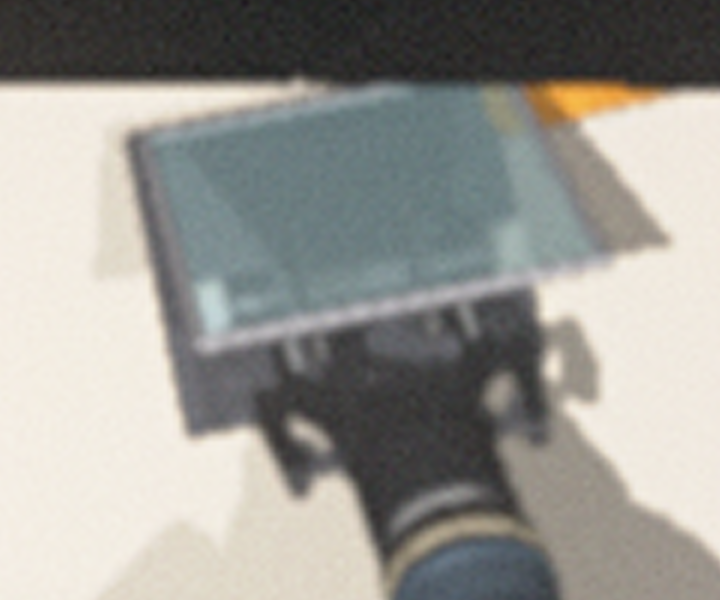

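```bash
python3 -m inch '[0,-0.6,0,0,0, 0,-1,0,0,0, 0,-1.2,0,0,0, 0,-1.5,0,0,0, 0,-2,0,0,0, 0,-2.5,0,0,0, 0,-3,0,0,0, 0,-3,0,0,0, 0,-2,0,0,0, 0,0,0,0,0]' 35
python3 st.py
python3 - <<'E'
from ov import *
from bench import snapshot
T=holder_pts(.513,-.150,np.radians(12.3)); H=[(T(a),T(b)) for a,b in lines()]
S=spin_lines(.513,-.150,np.radians(12.3),z=.085,sq=.002)
for n,c in (("side",(250,140,350,250)),("top",(280,190,390,270))):
    d=snapshot(n); pickle.dump(d,open(f"pics/{n}11.pkl","wb"))
    I=d["image"][:,:,::-1].copy()
    draw(n,f"{n}11r",[],I,d,c,5.4); draw(n,f"{n}11m",[((0,200,0),S)],I,d,c,5.4)
E
```

```text
time: 21.6
tool_pos: [0.395, -0.1777, 0.2279]
orientation: [-0.09, 0.857, 0.205]
ft_force: [1.0, -0.0, 0.3]
gripper_width: 0.0855
t 21.6 tcp [ 0.395  -0.1777  0.2279] w 0.0855
j [-0.837 -0.203 -0.702  0.673  0.605 -0.927] F [ 1.  -0.   0.3]
[[0.636, -0.215, 0.741], [0.143, 0.977, 0.161], [-0.758, 0.004, 0.652]]
```

View pics/side11r.png

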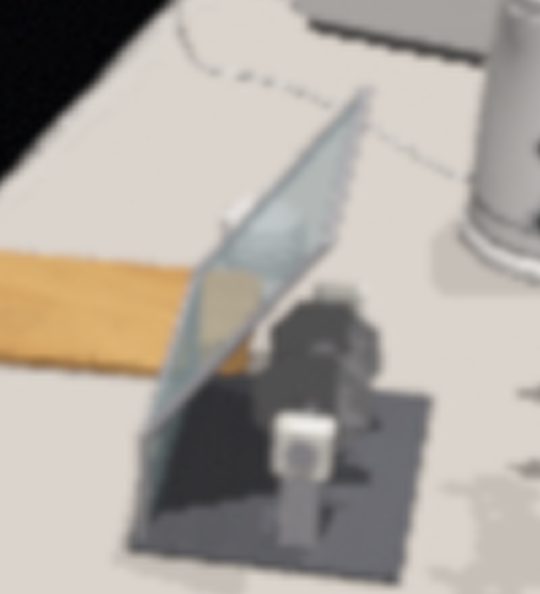

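View pics/side11m.png

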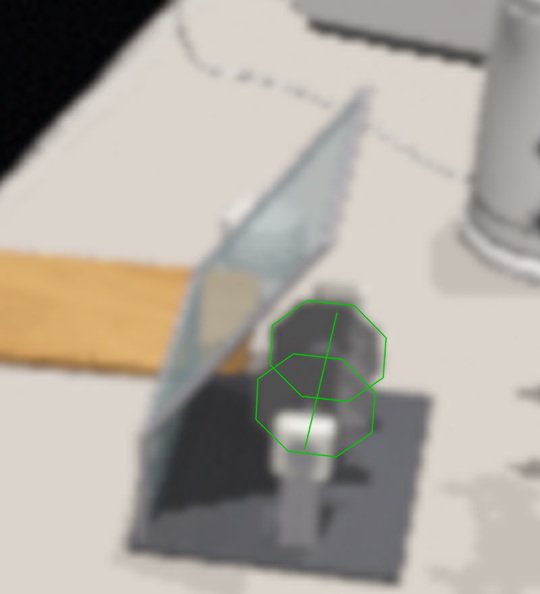

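View pics/top11m.png

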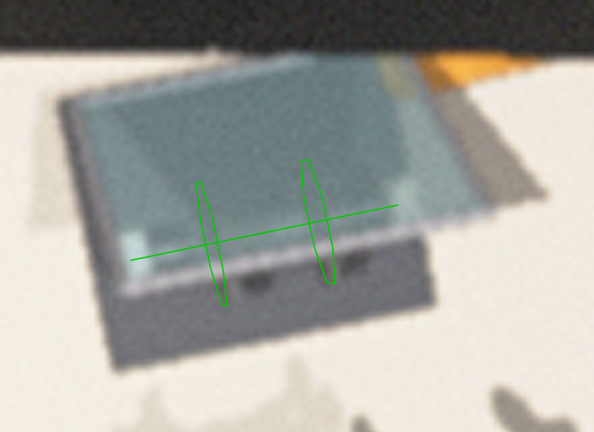

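View pics/top11r.png

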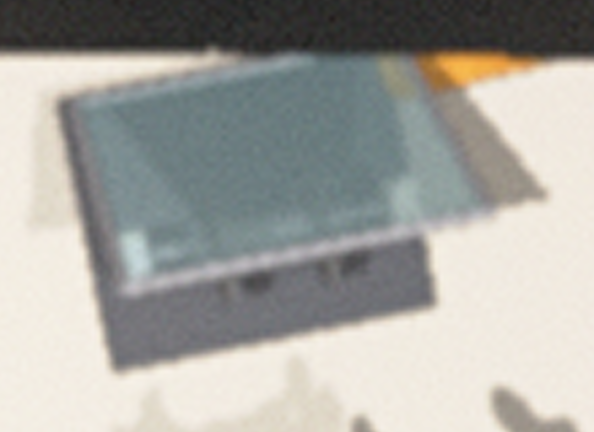

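```bash
python3 - <<'E'
from h import *
yaw=np.radians(12.3);c,s=np.cos(yaw),np.sin(yaw);T=np.array([[c,-s,0],[s,c,0],[0,0,1]])
from scipy.ndimage import label
for k in ("11",):
    d=pickle.load(open(f"pics/side{k}.pkl","rb"));P,uv=world(d,mask=np.ones((420,560),bool))
    Q=(P-[.513,-.150,0])@T
    m=(abs(Q[:,0])<.045)&(abs(Q[:,1])<.06)&(Q[:,2]>.035)&(Q[:,2]<.135)
    q=Q[m]; h,e=np.histogram(q[:,1]*1000,bins=np.arange(-60,62,4)); print(list(zip(e[:-1].astype(int),h)))
    for lo,hi in ((-40,-15),(22,45)):
        r=q[(q[:,1]*1000>lo)&(q[:,1]*1000<hi)]; print(len(r),np.round(1000*np.median(r[:,1]),1),"x",np.round(1000*np.percentile(r[:,0],[2,98]),1),"z",np.round(1000*np.percentile(r[:,2],[2,98]),1))
    A=np.c_[r[:,0],r[:,2],np.ones(len(r))]; print("near face slope deg",np.degrees(np.linalg.lstsq(A,r[:,1],rcond=None)[0][:2]))
E
```

```text
[(np.int64(-60), np.int64(0)), (np.int64(-56), np.int64(0)), (np.int64(-52), np.int64(0)), (np.int64(-48), np.int64(0)), (np.int64(-44), np.int64(4)), (np.int64(-40), np.int64(10)), (np.int64(-36), np.int64(48)), (np.int64(-32), np.int64(73)), (np.int64(-28), np.int64(50)), (np.int64(-24), np.int64(12)), (np.int64(-20), np.int64(1)), (np.int64(-16), np.int64(0)), (np.int64(-12), np.int64(0)), (np.int64(-8), np.int64(0)), (np.int64(-4), np.int64(0)), (np.int64(0), np.int64(0)), (np.int64(4), np.int64(0)), (np.int64(8), np.int64(0)), (np.int64(12), np.int64(0)), (np.int64(16), np.int64(0)), (np.int64(20), np.int64(7)), (np.int64(24), np.int64(47)), (np.int64(28), np.int64(89)), (np.int64(32), np.int64(99)), (np.int64(36), np.int64(29)), (np.int64(40), np.int64(3)), (np.int64(44), np.int64(0)), (np.int64(48), np.int64(5)), (np.int64(52), np.int64(1)), (np.int64(56), np.int64(0))]
194 -29.9 x [-35.7  37. ] z [ 73.9 123. ]
272 31.8 x [-35.   37.9] z [ 58.4 123.8]
near face slope deg [-1.2641918   0.33436863]
```

```bash
python3 - <<'E'
from bench import job
print(job.finish_job())
E
```

```text
the job is handed in; nothing more can be done
None
```

I put the spindle back between the cups, let go, backed the gripper clear and handed the job in at about 21.7 s of the 43 s allowed.

**What I did:**
- I picked the spindle up with the tool vertical. The gripper read about 41 mm over the discs, which is at the solid stop.
- The moves have no command for leaning the tool. I got the lean by pushing the arm past its wrist limit high above the counter.
- The lean overshot to about 43° and skewed slightly. It came back to 40.6° on the next move, and I levelled and yawed it to match the holder to within about half a degree. 40.6° is more than the 35° you gave, but on the side away from the guard.
- I slid the spindle down under the guard to the cup axis, opened the fingers step by step, then drew the gripper straight back.

**Last checks:**
- **Fit:** the depth picture puts the facing disc faces 61.7 mm apart. Fully home should be 61 mm, and jammed on the block faces would be about 45 mm. The spindle also lies on the cup axis within about 2 mm.
- **Not seen directly:** the pin ends inside the cups are hidden, so that they are home is inferred from the disc spacing.
- **Forces:** with the gripper backed off, the wrist force was about 1 N. The highest I read was about 19 N, when the fingers pressed down during the grasp.
- **Bystanders:** the paths stayed clear of them, and I saw no change where they showed in the pictures. I did not measure their positions again at the end.
- **Disagreement:** an early reading of where the spindle sat in the grip was about 2–3 mm off because the arm was still settling. I measured it again before going in.

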